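# Fit out two lab rovers: pack, deck, controller

## Robot

A 6-joint arm with a two-finger parallel gripper is mounted at the origin on the work surface. World frame = base frame: x ahead of the robot, y to its left, z up, the work surface at z = 0. Lengths are in m, angles in degrees, forces in N, time in s.
With the tool pointing down it reaches from about 0.4 to 0.825 m from the base axis. Payload 7 kg.
Tool frame: the origin (TCP) lies at the centre of the arm's flange, where the gripper is bolted on; the fingertips stand 178 mm ahead of it and the grasp point (between the pads) lies 159 mm ahead of it (tip_reach is the distance from the TCP to the fingertips, in m); z points along the fingers, y is the line along which they close (so a half turn about z gives the same grasp; the last joint's range is limited). The gripper opens to 88 mm and grips with 3 to 60 N. Pads are 19 mm wide; open, the fingers measure 130 mm over their backs; the gripper's body (78 mm by 193 mm) begins 47 mm behind the grasp point.
Start: joints at [-50.071, 20.546, 0.682, 0, -70.136, -16.507], TCP at [0.268, -0.619, 0.405] pointing down, gripper open.
Joint ranges: [-176.03, 176.03], [-82.01, 121.73], [-58.28, 71.71], [-173.87, 95.51], [-174.79, -0.11], [-173.66, 173.66]. Speed limits (degrees/s): [136.94, 136.94, 172.46, 180, 180, 180].

## Interface

Orientations are given as [roll, pitch, yaw] about the fixed x, y, z axes, in that order (R = Rz(yaw) Ry(pitch) Rx(roll)).
In Python, from plant import * gives the robot as it stands.
- The arm moves only by the shell command python3 -m handwheel 'ROWS'. ROWS is JSON, a list of rows, each a list of 7 numbers: the opening, from -1 (shut) to 1 (fully open), then the shift along the tool's x, y, z as a fraction of full scale, then the turn, a rotation vector about the tool's x, y, z as a fraction of full scale. A call has 1 to 5 rows; each row shifts and turns the commanded pose from where the row before left it, along the tool's axes as they then stand; what a row does not reach is not made up. Full scale, the value 1, is 0.025 m for a shift and 6 degrees for a turn. A row lasts 1/8 s, in which the tool goes at most 62.5 mm and 10.7 degrees, less where a joint would pass 70% of its speed; a pose out of reach is approached as far as the arm can. A call with a number of a shift or a turn outside -1 to 1 is refused whole. A call with a gripper value outside its range is refused whole. The fingers move at their own pace and stop on an object; the grip force is fixed at half the most. Time passes only in rows, so rows that do not move let the fingers close. It gives the time, the measured TCP pose, the force, the opening and the grip force at its end, in the units of the state.
- get_obs(): the state, without advancing time (a new reading comes with each control period).
- snapshot(name): name is "scene" or "top" or "wrist"; returns a dict with "color" (400x640x3 uint8, red, green, blue), "fx", "fy", "cx", "cy" (pixels), "R" (3x3) and "t" (3): a world point X has camera coordinates R X + t; the wrist camera has in their place "tool_from_camera" (4x4, takes a point from camera to tool coordinates, whose origin is the TCP and whose axes are the flange's). Camera axes: x right, y down, z forward; pixel columns grow to the right and rows downward; lengths in m; the calibration is good to about 2 mm. The wrist camera is an equidistant fisheye: a pixel r from the principal point sees the ray r / f radians off the axis. A picture is of the moment at which its call begins: read the wrist's pose just before it. There is no depth.
- close_job(): hands the job in; it is judged then, once.
The state is a dict: "clock": time; "joint_pos": joint angles; "qvel": joint speeds; "tau": joint torques, N m; "tool_pos": TCP position; "orientation": TCP orientation; "force": force on the tool from outside, world axes, zero at the start; "moment": the same for the moment, N m; "opening": finger opening in m; "gripper_force": force on a finger pad.
Only numpy, scipy, OpenCV 4.12 (cv2) and the standard library are available. Lean on these libraries where they do the work, as an engineer would, in place of code of your own. Each camera call takes 0.05 s, during which the arm holds its last target. There are 200 camera calls.

## Task

Fit out the two rovers in this order: on the wooden rover put the blue battery pack into its bay, the white deck on the ledges over it, and the controller into the middle pocket of that deck; then on the black rover put the red battery pack into its bay and the yellow deck on the ledges over it. Everything lies flat and lengthwise inside its seat, either end forward; set each part down rather than dropping it, let go of it before taking the next, and leave the sensor head where it stands.

Things in the scene. Friction and masses are not known exactly. Their poses are not given: they have to be found in the camera images.
- rover_wood: Wooden rover, pale plywood, black wheels; 170 x 136 mm, fixed. Origin on table under its centre, x lengthwise, z up, ends alike. Floor and wheel tops 58 mm above table. Bay on the floor, centred: 96 (x, between end walls) x 70 (y, between 5 mm high steel lips). Deck seat: two ledges on the end walls, 96 mm above table, bounded by 5 mm high tabs 140 (x) x 76 (y) apart, centred; open between ledges.
- rover_black: Black rover, black plastic and wheels; 170 x 136 mm, fixed. Origin on table under its centre, x lengthwise, z up, ends alike. Floor and wheel tops 58 mm above table. Bay on the floor, centred: 96 (x, between end walls) x 70 (y, between 5 mm high steel lips). Deck seat: two ledges on the end walls, 96 mm above table, bounded by 5 mm high tabs 140 (x) x 76 (y) apart, centred; open between ledges.
- pack_blue: Battery pack with blue sleeve and a black band, a plain block 80 long (x) x 50 wide (y) x 30 high, 180 g. Origin: centre of its underside. z up. Lies loose on the table; take it across the 50 mm width. Either end may point forward.
- pack_red: Battery pack with red sleeve and a black band, a plain block 80 long (x) x 50 wide (y) x 30 high, 180 g. Origin: centre of its underside. z up. Lies loose on the table; take it across the 50 mm width. Either end may point forward.
- deck_white: The white plastic deck: a shallow open tray 124 long (x) x 60 wide (y) x 16 high, walls 3 mm, floor 3 mm thick, 70 g. Origin: centre of its underside; z up. Two low cross ribs (10 mm high from the underside) bound a middle pocket 90 (x) x 54 (y) mm. Take it across the 60 mm width. Either end may point forward.
- deck_yellow: The yellow plastic deck: a shallow open tray 124 long (x) x 60 wide (y) x 16 high, walls 3 mm, floor 3 mm thick, 70 g. Origin: centre of its underside; z up. Two low cross ribs (10 mm high from the underside) bound a middle pocket 90 (x) x 54 (y) mm. Take it across the 60 mm width. Either end may point forward.
- controller: Controller: green circuit board 70 long (x) x 38 wide (y) x 6 thick, with a silver heat sink block 44 (x) x 26 (y) on its middle that reaches from 6 to 34 mm above the underside; 60 g. Origin: centre of the underside; z up. Take it by the 26 mm width of the heat sink. Either end may point forward.
- sensor_head: Bystander among the parts: orange distance sensor head with two dark round eyes, foot 40 (x) x 60 (y), 42 mm high, loose, 60 g. Origin: centre of the underside.
Not all that is in view belongs to the job. Of the things shaped like the deck_white, the white one is meant. Leave any turquoise look-alike of the pack_red alone.

How it is judged (in metres and radians):
On the way, in this order (a step that is already met when the one before it is completed fails the run):
1. the blue pack lies in the wooden rover's bay, let go (horizontal distance between pack_blue and rover_wood below 0.015 m and angle between the x axis of pack_blue and the x axis of rover_wood, either way round below 0.3 rad and z of pack_blue in the frame of rover_wood between 0.055 and 0.061 m and angle between pack_blue's own z axis and vertical below 0.08 rad and linear speed of pack_blue below 0.03 m/s and contact force between the fingers and pack_blue below 0.1 N), for 0.2 s.
2. the white deck is seated on the wooden rover, let go (horizontal distance between deck_white and rover_wood below 0.014 m and angle between the x axis of deck_white and the x axis of rover_wood, either way round below 0.22 rad and z of deck_white in the frame of rover_wood between 0.093 and 0.099 m and angle between deck_white's own z axis and vertical below 0.08 rad and linear speed of deck_white below 0.03 m/s and contact force between the fingers and deck_white below 0.1 N), for 0.2 s.
3. the controller lies in the white deck's pocket, let go (horizontal distance between controller and deck_white below 0.015 m and angle between the x axis of controller and the x axis of deck_white, either way round below 0.35 rad and z of controller in the frame of deck_white between 0 and 0.006 m and angle between controller's own z axis and vertical below 0.08 rad and linear speed of controller below 0.03 m/s and contact force between the fingers and controller below 0.1 N), for 0.2 s.
4. the red pack lies in the black rover's bay, let go (horizontal distance between pack_red and rover_black below 0.015 m and angle between the x axis of pack_red and the x axis of rover_black, either way round below 0.3 rad and z of pack_red in the frame of rover_black between 0.055 and 0.061 m and angle between pack_red's own z axis and vertical below 0.08 rad and linear speed of pack_red below 0.03 m/s and contact force between the fingers and pack_red below 0.1 N), for 0.2 s.
5. the yellow deck is seated on the black rover, let go (horizontal distance between deck_yellow and rover_black below 0.014 m and angle between the x axis of deck_yellow and the x axis of rover_black, either way round below 0.22 rad and z of deck_yellow in the frame of rover_black between 0.093 and 0.099 m and angle between deck_yellow's own z axis and vertical below 0.08 rad and linear speed of deck_yellow below 0.03 m/s and contact force between the fingers and deck_yellow below 0.1 N), for 0.2 s.
At the end, for the whole second after the job is handed in: Each part lies flat, released, at rest, on its own seat (height within 3 mm, level within 0.08 rad): packs within 15 mm and 0.30 rad of their rovers, decks within 14 mm and 0.22 rad of theirs, the controller within 15 mm and 0.35 rad of the white deck (all of step 1 and all of step 2 and all of step 3 and all of step 4 and all of step 5); the robot touches nothing.
It fails at once if the sensor head is disturbed (moved more than 30 mm or tipped) (distance of sensor_head from where it was at the start of the episode above 0.03 m or angle between sensor_head's own z axis and vertical above 0.5 rad).
It fails at once if a part is let go more than 20 mm above its seat (dropped) ((contact force between the fingers and pack_blue below 0.02 N and horizontal distance between pack_blue and rover_wood below 0.05 m and z of pack_blue in the frame of rover_wood above 0.078 m) or (contact force between the fingers and deck_white below 0.02 N and horizontal distance between deck_white and rover_wood below 0.05 m and z of deck_white in the frame of rover_wood above 0.116 m) or (contact force between the fingers and controller below 0.02 N and horizontal distance between controller and deck_white below 0.05 m and z of controller in the frame of deck_white above 0.023 m) or (contact force between the fingers and pack_red below 0.02 N and horizontal distance between pack_red and rover_black below 0.05 m and z of pack_red in the frame of rover_black above 0.078 m) or (contact force between the fingers and deck_yellow below 0.02 N and horizontal distance between deck_yellow and rover_black below 0.05 m and z of deck_yellow in the frame of rover_black above 0.116 m)).
It also fails if it takes over 128 s, if anything falls off the work surface, if the arm or the gripper's body presses on something with over 40 N, if the wrist force passes 120 N, or if a joint passes its speed limit or range.

## Working session

There is one attempt and no reset: what is moved stays moved. The work goes in short steps, Python scripts to look and compute and a shell command to move; the robot and the scene stay as the last step left them, time stands still between calls to the robot, and variables do not carry over. Pictures are saved under pics/ and viewed, at most 14 in all, crops included, and the job is handed in when it is done.

```bash
mkdir -p pics; ls; python3 - <<'E'
from plant import *
import cv2
o=get_obs();print(o['clock'],o['tool_pos'],o['orientation'],o['opening'])
for n in('top','scene'):
    s=snapshot(n);cv2.imwrite(f'pics/{n}0.png',s['color'][:,:,::-1])
    print(n,s['fx'],s['fy'],s['cx'],s['cy'],s['R'],s['t'])
s=snapshot('wrist');print(s['fx'],s['fy'],s['cx'],s['cy'],s['tool_from_camera'])
E
```

```text
pics
0.0 [ 0.26822388 -0.6192077   0.40371031] [ 1.79904833e+02 -7.68381658e-03 -1.56584697e+02] 0.0872354375140844
top 406.8623370659466 406.8623370659466 317.2301632492365 205.08129673690354 [[-0.00758812 -0.99984429  0.01593135]
 [-0.9885292   0.00509713 -0.15094386]
 [ 0.15083915 -0.01689398 -0.98841395]] [0.01678475 0.50931529 0.96138896]
scene 423.3237158449157 423.3237158449157 323.43827695751463 193.93287765681407 [[ 0.33734017  0.9413787  -0.00278287]
 [ 0.6237949  -0.22574702 -0.74827682]
 [-0.70504009  0.25068789 -0.66338077]] [-0.18234653 -0.25073837  1.76039082]
309.70691628693146 309.70691628693146 320.77563406804194 201.41553327418669 [[-1.24674063e-03 -9.55123750e-01 -2.96204437e-01  7.95295215e-02]
 [ 9.99999171e-01 -1.28593195e-03 -6.25090293e-05 -3.52766601e-04]
 [-3.21194891e-04 -2.96204270e-01  9.55124561e-01  2.04010153e-02]
 [ 0.00000000e+00  0.00000000e+00  0.00000000e+00  1.00000000e+00]]
```

View pics/top0.png

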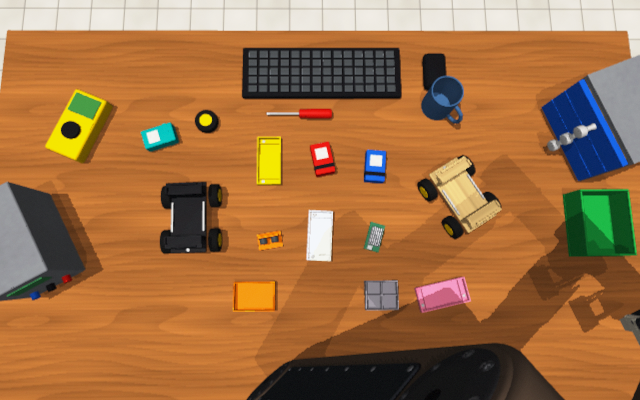

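View pics/scene0.png

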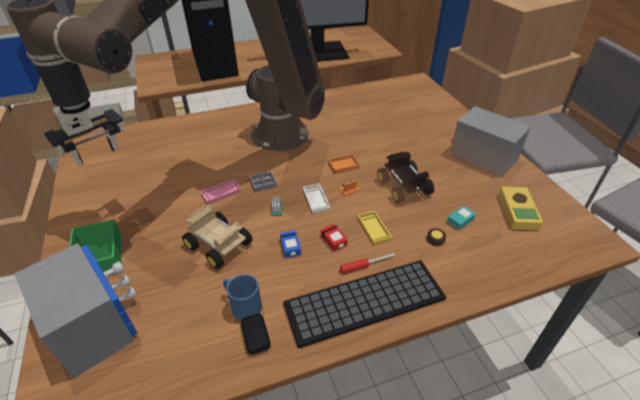

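The top view shows everything. The blue pack is at about (375,166), the red one at (321,158), the white deck at (320,236) and the yellow deck at (269,160). The controller is at (375,237), the wooden rover at (459,196) and the black rover at (190,217). The sensor head is at (270,240), and the turquoise, orange and pink look-alikes are not part of the job.

```bash
cat > h.py <<'E'
from plant import *
import cv2,numpy as np
from scipy.spatial.transform import Rotation as Ro
def ray_plane(o,d,z): return o+d*((z-o[2])/d[...,2])[...,None]
def top2w(s,uv,z):
    uv=np.atleast_2d(uv).astype(float)
    d=np.c_[(uv[:,0]-s['cx'])/s['fx'],(uv[:,1]-s['cy'])/s['fy'],np.ones(len(uv))]@s['R']
    return ray_plane(-s['R'].T@s['t'],d,z)
def toolT():
    o=get_obs();T=np.eye(4);T[:3,:3]=Ro.from_euler('xyz',o['orientation'],degrees=True).as_matrix();T[:3,3]=o['tool_pos'];return T
def wrist():
    T=toolT();s=snapshot('wrist');s['T']=T@s['tool_from_camera'];s['tool']=T;return s
def wr2w(s,uv,z):
    uv=np.atleast_2d(uv).astype(float)-[s['cx'],s['cy']]
    r=np.hypot(*uv.T);th=r/s['fx'];k=np.sin(th)/np.maximum(r,1e-9)
    d=np.c_[uv*k[:,None],np.cos(th)]@s['T'][:3,:3].T
    return ray_plane(s['T'][:3,3],d,z)
def w2wr(s,X):
    c=(np.atleast_2d(X)-s['T'][:3,3])@s['T'][:3,:3]
    rr=np.hypot(c[:,0],c[:,1]);th=np.arctan2(rr,c[:,2])
    return c[:,:2]*(s['fx']*th/rr)[:,None]+[s['cx'],s['cy']]
def w2top(s,X):
    c=np.atleast_2d(X)@s['R'].T+s['t'];return np.c_[c[:,0]/c[:,2]*s['fx']+s['cx'],c[:,1]/c[:,2]*s['fy']+s['cy']]
def rect(P):  # long-axis rect of world points -> cx,cy,L,W,yaw
    (c,(a,b),an)=cv2.minAreaRect((P[:,:2]*1000).astype(np.float32))
    if b>a:a,b,an=b,a,an+90
    return np.round([*c,a,b,(an+90)%180-90],1)
def blob(img,h0,h1,s0,v0,near,s1=255,v1=255,rad=60):
    hsv=cv2.cvtColor(img,cv2.COLOR_RGB2HSV)
    m=cv2.inRange(hsv,(h0,s0,v0),(h1,s1,v1)) if h0<=h1 else cv2.inRange(hsv,(h0,s0,v0),(180,s1,v1))|cv2.inRange(hsv,(0,s0,v0),(h1,s1,v1))
    k=np.zeros_like(m);cv2.circle(k,tuple(near),rad,255,-1);m=cv2.morphologyEx(m&k,cv2.MORPH_CLOSE,np.ones((5,5)))
    n,l,st,ce=cv2.connectedComponentsWithStats(m)
    i=1+np.argmax(st[1:,4]);v,u=np.where(l==i);return np.c_[u,v]
E
python3 - <<'E'
from h import *
s=snapshot('top');g=s['color']
for n,a,z in[('blue',(105,128,120,50,(375,166),255,255,25),.022),('red',(172,6,150,60,(321,158),255,255,24),.022),('white',(0,180,0,170,(320,236),60,255,40),.014),
 ('yellow',(24,34,120,90,(269,160),255,255,35),.014),('ctrl',(40,90,50,30,(375,237),255,255,25),.006),('sensor',(8,18,170,100,(270,240),255,255,20),.03)]:
    p=blob(g,*a);print(n,len(p),p.mean(0).round(),rect(top2w(s,p,z)))
c=[]
for n,uv in[('wood',(459,196)),('black',(190,217))]: print(n,top2w(s,uv,.08))
cr=np.hstack([cv2.resize(g[145:250,405:515],None,fx=3.6,fy=3.6),cv2.resize(g[165:270,135:245],None,fx=3.6,fy=3.6)])
cv2.imwrite('pics/rov.png',cr[:,:,::-1])
E
```

```text
blue 517 [375. 168.] [ 611.8 -133.6   83.4   51.8   -4.5]
red 507 [323. 160.] [ 6.311e+02 -4.000e-01  8.460e+01  5.180e+01  1.190e+01]
white 1243 [319. 235.] [437.8   8.6 125.7  61.3  -3.1]
yellow 1144 [268. 160.] [6.297e+02 1.371e+02 1.240e+02 5.920e+01 4.000e-01]
ctrl 121 [372. 232.] [ 433.4 -129.    68.8   36.7  -16.4]
sensor 1187 [270. 240.] [425.3 129.4  96.7  95.4  26.6]
wood [[ 0.52317234 -0.32279876  0.08      ]]
black [[0.47649376 0.31123305 0.08      ]]
```

View pics/rov.png

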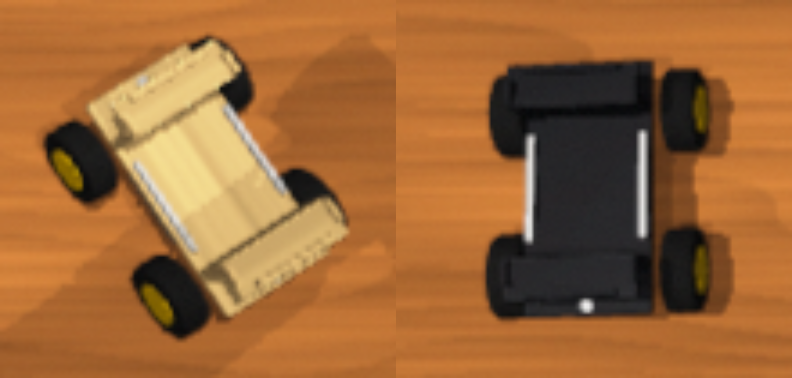

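The crop shows the steel lips clearly. The ends of the wooden rover's lips are at (137,163), (192,249), (228,108) and (283,193), and the black rover's lips run around columns 530 and 642.

```bash
cat >> h.py <<'E'
def lips(P): # A1,A2,B1,B2 world
    c=P.mean(0);d=(P[1]-P[0])+(P[3]-P[2]);y=np.degrees(np.arctan2(d[1],d[0]))
    n=np.array([-d[1],d[0]])/np.hypot(d[0],d[1]);w=abs(((P[2:]-P[:2]).mean(0)[:2])@n)
    return (c[:2]*1000).round(1),round((y+90)%180-90,1),'sep',round(w*1000,1),'len',round(np.hypot(d[0],d[1])*500,1)
def goto(x,y,yaw,tip=None):
    """mm / deg (part yaw mod 180) / fingertip height mm -> deltas to type: shift first in present axes, then turn"""
    T=toolT();d=np.array([x/1000,y/1000,T[2,3]])-T[:3,3]
    if tip is not None:d[2]=tip/1000+.178-T[2,3]
    t=T[:3,:3].T@d;now=np.degrees(np.arctan2(T[1,0],T[0,0]));turn=-((yaw-now+90)%180-90)
    print('shift units',(t/.025).round(2),'turn z units',round(turn/6,2),'tilt',np.degrees(Ro.from_matrix(T[:3,:3]).magnitude()).round(1),T[:3,3].round(4),'yaw',now.round(1))
E
python3 - <<'E'
from h import *
s=snapshot('top')
W=np.array([[137,163],[192,249],[228,108],[283,193]])/3.6+[405,145]
B=np.array([[135,134],[133,242],[247,130],[246,238]])/3.6+[135,165]
for P in(W,B):print(lips(top2w(s,P,.063)))
goto(612-60,-134,-4.5,140)
E
```

```text
(array([ 529.9, -339.9]), np.float64(29.8), 'sep', np.float64(74.1), 'len', np.float64(67.5))
(array([479.6, 321.4]), np.float64(1.5), 'sep', np.float64(73.8), 'len', np.float64(71.8))
shift units [-18.13  13.3    3.46] turn z units 4.65 tilt 180.0 [ 0.2683 -0.6193  0.4042] yaw -156.6
```

```bash
R='{"x"}'; H="python3 -m handwheel"
$H '[[1,-0.97,0.59,0,0,0,0],[1,-0.97,0.59,0,0,0,0],[1,-0.97,0.59,0,0,0,0],[1,-0.97,0.59,0,0,0,0],[1,-0.97,0.59,0,0,0,0]]'
$H '[[1,-0.97,0.59,0,0,0,0],[1,-0.97,0.59,0,0,0,0],[1,-0.97,0.59,0,0,0,0],[1,-0.97,0.59,0,0,0,0],[1,-0.97,0.59,0,0,0,0]]' >/dev/null
$H '[[1,-0.97,0.59,0,0,0,0],[1,-0.97,0.59,0,0,0,0],[1,-0.97,0.59,0,0,0,0],[1,-0.97,0.59,0,0,0,0],[1,-0.97,0.59,0,0,0,0]]' >/dev/null
$H '[[1,-0.97,0.59,0,0,0,0],[1,-0.97,0.59,0,0,0,0],[1,-0.97,0.59,0,0,0,0],[1,-0.97,0.59,0,0,0,0],[1,-0.97,0.59,0,0,0,0]]' >/dev/null
$H '[[1,-0.97,0.59,0.5,0,0,0],[1,0,0,0.75,0,0,0.93],[1,0,0,0.75,0,0,0.93],[1,0,0,0.75,0,0,0.93],[1,0,0,0.75,0,0,0.93]]' >/dev/null
$H '[[1,0,0,0,0,0,0.93],[1,0,0,0,0,0,0],[1,0,0,0,0,0,0]]'
python3 - <<'E'
from h import *
s=wrist();g=s['color'];cv2.imwrite('pics/w1.png',g[:,:,::-1]);goto(612,-134,-4.5,140)
near=w2wr(s,[.612,-.134,.03])[0].astype(int);print(near)
p=blob(g,105,128,120,50,near,rad=120);print(len(p),rect(wr2w(s,p,.03)))
E
```

```text
clock: 0.88
tool_pos: [0.3507, -0.5027, 0.4046]
orientation: [180.0, 0.0, -156.6]
force: [0.2, 0.5, 1.3]
opening: 0.0878
gripper_force: 0.0
clock: 3.75
tool_pos: [0.6126, -0.1326, 0.3169]
orientation: [180.0, -0.0, 175.6]
force: [-0.6, 0.4, 0.3]
opening: 0.0876
gripper_force: 0.0
shift units [ 0.02 -0.06 -0.04] turn z units 0.02 tilt 180.0 [ 0.6125 -0.1326  0.3171] yaw 175.6
[319 197]
2133 [ 622.7 -133.9   55.8   48.8   -4.4]
```

View pics/w1.png

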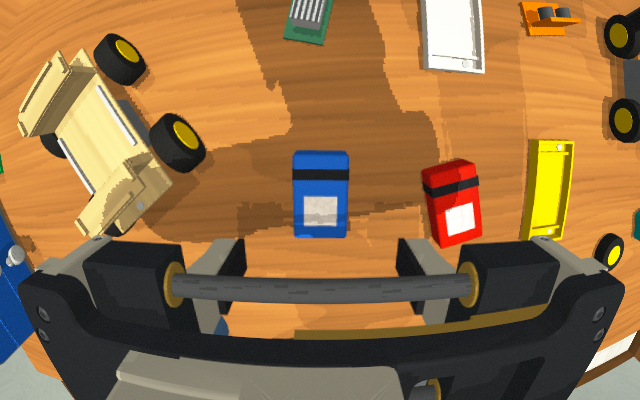

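The wrist view shows the blue pack at u 293–348, v 152–238, centred between the open fingers. The red pack, the decks and the wooden rover are also in view.

```bash
python3 - <<'E'
from h import *
s=wrist()
print(wr2w(s,[[320,238],[294,237],[347,237]],.03).round(4));print(wr2w(s,[[320,152]],.0).round(4),wr2w(s,[[320,157]],.03).round(4))
goto(612,-134,-4.5,8)
E
```

```text
[[ 0.6516 -0.1362  0.03  ]
 [ 0.6488 -0.1606  0.03  ]
 [ 0.6527 -0.1108  0.03  ]]
[[ 0.5753 -0.1303  0.    ]] [[ 0.5754 -0.1302  0.03  ]]
shift units [ 0.02 -0.06  5.25] turn z units 0.02 tilt 180.0 [ 0.6125 -0.1326  0.3172] yaw 175.6
```

```bash
H="python3 -m handwheel"
$H '[[1,0,-0.04,0.9,0,0,0],[1,0,0,0.9,0,0,0],[1,0,0,0.9,0,0,0],[1,0,0,0.9,0,0,0],[1,0,0,0.9,0,0,0]]' >/dev/null
$H '[[1,0,0,0.75,0,0,0],[1,0,0,0,0,0,0],[-1,0,0,0,0,0,0],[-1,0,0,0,0,0,0],[-1,0,0,0,0,0,0]]'
$H '[[-1,0,0,0,0,0,0],[-1,0,0,0,0,0,0],[-1,0,0,0,0,0,0],[-1,0,0,0,0,0,0]]'
$H '[[-1,0,0,-0.9,0,0,0],[-1,0,0,-0.9,0,0,0],[-1,0,0,-0.9,0,0,0],[-1,0,0,-0.9,0,0,0],[-1,0,0,-0.9,0,0,0]]' >/dev/null
$H '[[-1,0,0,-0.8,0,0,0],[-1,0,0,0,0,0,0]]'
python3 -c "
from h import *
goto(529.9,-339.9,29.8,140)"
```

```text
clock: 5.1
tool_pos: [0.6126, -0.1337, 0.1867]
orientation: [180.0, 0.1, 175.5]
force: [-0.2, 0.3, 0.6]
opening: 0.0633
gripper_force: 0.0
clock: 5.6
tool_pos: [0.6125, -0.1336, 0.1862]
orientation: [180.0, 0.0, 175.5]
force: [-1.1, 1.1, 4.2]
opening: 0.0497
gripper_force: 30.0
clock: 6.48
tool_pos: [0.6126, -0.1338, 0.3193]
orientation: [180.0, 0.1, 175.5]
force: [0.1, -0.3, -2.4]
opening: 0.0501
gripper_force: 30.0
shift units [ 2.65 -8.48  0.04] turn z units -5.71 tilt 179.9 [ 0.6126 -0.1338  0.3193] yaw 175.5
```

```bash
H="python3 -m handwheel"
$H '[[-1,0.29,-0.94,0,0,0,0],[-1,0.29,-0.94,0,0,0,0],[-1,0.29,-0.94,0,0,0,0],[-1,0.29,-0.94,0,0,0,0],[-1,0.29,-0.94,0,0,0,0]]' >/dev/null
$H '[[-1,0.29,-0.94,0,0,0,0],[-1,0.29,-0.94,0,0,0,0],[-1,0.29,-0.94,0,0,0,0],[-1,0.29,-0.94,0,0,0,0],[-1,0,0,0,0,0,-0.95]]' >/dev/null
$H '[[-1,0,0,0,0,0,-0.95],[-1,0,0,0,0,0,-0.95],[-1,0,0,0,0,0,-0.95],[-1,0,0,0,0,0,-0.95],[-1,0,0,0,0,0,-0.95]]' >/dev/null
$H '[[-1,0,0,0,0,0,0],[-1,0,0,0,0,0,0]]'
cat >> h.py <<'E'
def rov(c,yaw,z,a,b):
    R=Ro.from_euler('z',yaw,degrees=True).as_matrix()
    return np.array([[i*a/2,j*b/2,0] for i,j in((-1,-1),(1,-1),(1,1),(-1,1))])@R.T/1000+[c[0]/1000,c[1]/1000,z]
def overlay(s,proj,c,yaw,name,parts=((.063,66,70),(.096,140,76),(.096,96,76)),crop=None):
    g=s['color'].copy()
    for z,a,b in parts:
        P=rov(c,yaw,z,a,b);P=np.concatenate([np.linspace(P[i],P[(i+1)%4],12) for i in range(4)])
        cv2.polylines(g,[proj(s,P).round().astype(np.int32)],True,(255,0,255),1)
    if crop:g=g[crop[1]:crop[3],crop[0]:crop[2]]
    cv2.imwrite(name,g[:,:,::-1])
E
python3 - <<'E'
from h import *
s=wrist();overlay(s,w2wr,(529.9,-339.9),29.8,'pics/w2.png');goto(529.9,-339.9,29.8,66)
E
```

```text
clock: 8.6
tool_pos: [0.5303, -0.3397, 0.3175]
orientation: [179.9, -0.1, -150.4]
force: [-0.0, 1.0, -1.8]
opening: 0.0497
gripper_force: 30.0
shift units [0.02 0.   2.95] turn z units -0.03 tilt 180.0 [ 0.5304 -0.3397  0.3178] yaw -150.4
```

View pics/w2.png

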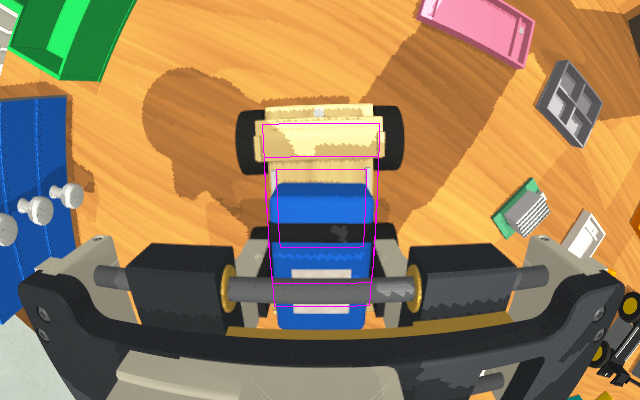

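```bash
H="python3 -m handwheel"
$H '[[-1,0,0,0.8,0,0,0],[-1,0,0,0.8,0,0,0],[-1,0,0,0.7,0,0,0],[-1,0,0,0.45,0,0,0],[-1,0,0,0.17,0,0,0]]' >/dev/null
$H '[[-1,0,0,0,0,0,0],[-1,0,0,0,0,0,0]]'
$H '[[0.4,0,0,0,0,0,0],[0.4,0,0,0,0,0,0],[0.4,0,0,0,0,0,0],[0.4,0,0,0,0,0,0]]'
$H '[[0.4,0,0,-0.6,0,0,0],[0.4,0,0,-1,0,0,0],[0.4,0,0,-1,0,0,0],[0.4,0,0,-1,0,0,0],[0.4,0,0,0,0,0,0]]'
python3 - <<'E'
from h import *
s=wrist();overlay(s,w2wr,(529.9,-339.9),29.8,'pics/w3.png',parts=((.088,80,50),(.096,140,76),(.096,96,76)));goto(437.8,8.6,-3.1,160)
E
```

```text
clock: 9.52
tool_pos: [0.5311, -0.3396, 0.2461]
orientation: [-179.9, 0.0, -150.3]
force: [-1.1, 0.0, -2.5]
opening: 0.0497
gripper_force: 30.0
clock: 10.02
tool_pos: [0.5309, -0.3395, 0.2456]
orientation: [-180.0, 0.0, -150.3]
force: [0.0, -0.8, 0.3]
opening: 0.0611
gripper_force: 0.0
clock: 10.65
tool_pos: [0.5314, -0.3398, 0.339]
orientation: [-179.8, 0.2, -150.3]
force: [-0.5, -0.1, -0.0]
opening: 0.0616
gripper_force: 0.0
shift units [-3.67 13.94 -0.05] turn z units 5.47 tilt 179.9 [ 0.531  -0.3395  0.3373] yaw -150.3
```

View pics/w3.png

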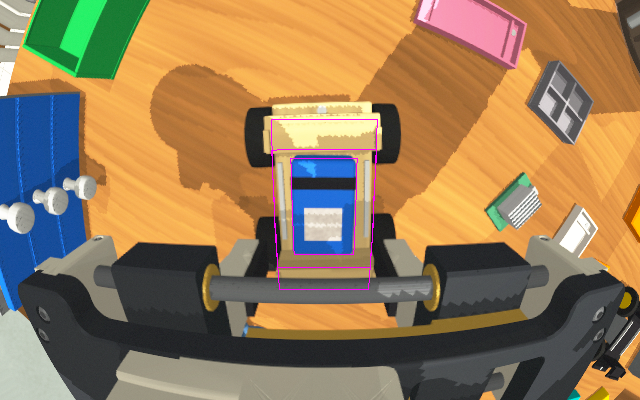

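The blue pack lies in the bay, filling the projected outline at u 291–357, v 157–254 between the lips. Next is the white deck.

```bash
H="python3 -m handwheel"
$H '[[1,-0.24,0.93,0,0,0,0],[1,-0.24,0.93,0,0,0,0],[1,-0.24,0.93,0,0,0,0],[1,-0.24,0.93,0,0,0,0],[1,-0.24,0.93,0,0,0,0]]' >/dev/null
$H '[[1,-0.24,0.93,0,0,0,0],[1,-0.24,0.93,0,0,0,0],[1,-0.24,0.93,0,0,0,0],[1,-0.24,0.93,0,0,0,0],[1,-0.24,0.93,0,0,0,0]]' >/dev/null
$H '[[1,-0.24,0.93,0,0,0,0],[1,-0.24,0.93,0,0,0,0],[1,-0.24,0.93,0,0,0,0],[1,-0.24,0.93,0,0,0,0],[1,-0.24,0.93,0,0,0,0]]' >/dev/null
$H '[[1,0,0,0.4,0,0,0.91],[1,0,0,0.4,0,0,0.91],[1,0,0,0.4,0,0,0.91],[1,0,0,0.4,0,0,0.91],[1,0,0,0.4,0,0,0.91]]' >/dev/null
$H '[[1,0,0,0.4,0,0,0.91],[1,0,0,0,0,0,0],[1,0,0,0,0,0,0]]'
python3 - <<'E'
from h import *
s=wrist();overlay(s,w2wr,(437.8,8.6),-3.1,'pics/w4.png',parts=((.016,124,60),));goto(437.8,8.6,-3.1,2)
p=blob(s['color'],0,180,0,150,w2wr(s,[.4378,.0086,.016])[0].astype(int),s1=60,rad=130);print(len(p),rect(wr2w(s,p,.016)))
E
```

```text
clock: 13.58
tool_pos: [0.4361, 0.008, 0.2756]
orientation: [-180.0, -0.0, 177.1]
force: [0.6, 0.8, 0.7]
opening: 0.0874
gripper_force: 0.0
shift units [-0.06  0.03  3.83] turn z units 0.03 tilt 180.0 [0.4362 0.008  0.2757] yaw 177.1
10430 [437.3   9.1 124.8  60.2  -3.3]
```

View pics/w4.png

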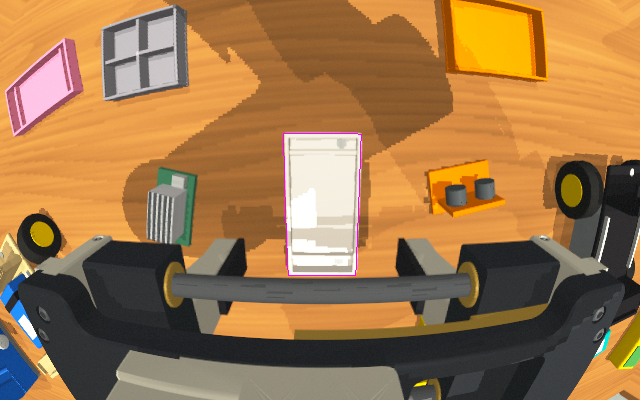

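The outline fits the white deck closely (u 284–361, v 133–274), so I grasp it here.

```bash
H="python3 -m handwheel"
$H '[[1,-0.05,0.04,0.9,0,0,0],[1,0,0,0.9,0,0,0],[1,0,0,0.9,0,0,0],[1,0,0,0.7,0,0,0],[1,0,0,0.42,0,0,0]]' >/dev/null
$H '[[1,0,0,0,0,0,0],[-1,0,0,0,0,0,0],[-1,0,0,0,0,0,0],[-1,0,0,0,0,0,0],[-1,0,0,0,0,0,0]]'
$H '[[-1,0,0,0,0,0,0],[-1,0,0,0,0,0,0],[-1,0,0,-0.4,0,0,0],[-1,0,0,-0.9,0,0,0],[-1,0,0,-0.9,0,0,0]]'
$H '[[-1,0,0,-0.95,0,0,0],[-1,0,0,-0.95,0,0,0],[-1,0,0,-0.95,0,0,0],[-1,0,0,-0.95,0,0,0],[-1,0,0,0,0,0,0]]'
python3 -c "
from h import *
goto(529.9,-339.9,29.8,150)"
```

```text
clock: 14.88
tool_pos: [0.4375, 0.009, 0.1803]
orientation: [180.0, 0.0, 177.0]
force: [-1.6, 0.2, 4.1]
opening: 0.0601
gripper_force: 30.0
clock: 15.5
tool_pos: [0.4372, 0.0089, 0.2358]
orientation: [-180.0, -0.0, 177.0]
force: [-0.6, -0.4, -0.2]
opening: 0.0598
gripper_force: 30.0
clock: 16.12
tool_pos: [0.4376, 0.009, 0.3319]
orientation: [179.9, 0.2, 177.0]
force: [-0.2, -0.6, -1.7]
opening: 0.0599
gripper_force: 30.0
shift units [ -4.42 -13.74   0.15] turn z units -5.47 tilt 179.8 [0.4376 0.009  0.3319] yaw 177.0
```

```bash
H="python3 -m handwheel"
$H '[[-1,-0.295,-0.916,0,0,0,0],[-1,-0.295,-0.916,0,0,0,0],[-1,-0.295,-0.916,0,0,0,0],[-1,-0.295,-0.916,0,0,0,0],[-1,-0.295,-0.916,0,0,0,0]]' >/dev/null
$H '[[-1,-0.295,-0.916,0,0,0,0],[-1,-0.295,-0.916,0,0,0,0],[-1,-0.295,-0.916,0,0,0,0],[-1,-0.295,-0.916,0,0,0,0],[-1,-0.295,-0.916,0,0,0,0]]' >/dev/null
$H '[[-1,-0.295,-0.916,0,0,0,0],[-1,-0.295,-0.916,0,0,0,0],[-1,-0.295,-0.916,0,0,0,0],[-1,-0.295,-0.916,0,0,0,0],[-1,-0.295,-0.916,0,0,0,0]]' >/dev/null
$H '[[-1,0,0,0,0,0,-0.91],[-1,0,0,0,0,0,-0.91],[-1,0,0,0,0,0,-0.91],[-1,0,0,0,0,0,-0.91],[-1,0,0,0,0,0,-0.91]]' >/dev/null
$H '[[-1,0,0,0,0,0,-0.91],[-1,0,0,0,0,0,0],[-1,0,0,0,0,0,0]]'
python3 - <<'E'
from h import *
s=wrist();overlay(s,w2wr,(529.9,-339.9),29.8,'pics/w5.png');goto(529.9,-339.9,29.8,101)
E
```

```text
clock: 19.0
tool_pos: [0.5294, -0.3399, 0.3294]
orientation: [180.0, -0.0, -150.4]
force: [-0.2, -0.7, -1.6]
opening: 0.0595
gripper_force: 30.0
shift units [-0.01 -0.01  2.02] turn z units -0.03 tilt 180.0 [ 0.5295 -0.3399  0.3295] yaw -150.4
```

View pics/w5.png

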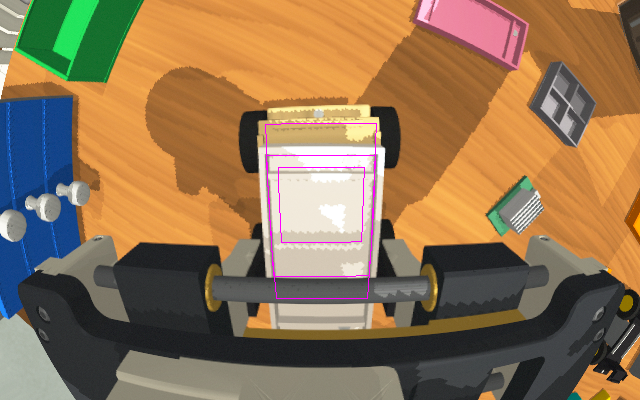

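The deck hangs over the seat, and the rover's tabs (u 258–383) are symmetric about the projected seat. I lower it.

```bash
H="python3 -m handwheel"
$H '[[-1,0,0,0.7,0,0,0],[-1,0,0,0.6,0,0,0],[-1,0,0,0.4,0,0,0],[-1,0,0,0.25,0,0,0],[-1,0,0,0.13,0,0,0]]' >/dev/null
$H '[[-1,0,0,0,0,0,0],[-1,0,0,0,0,0,0]]'
$H '[[0.65,0,0,0,0,0,0],[0.65,0,0,0,0,0,0],[0.65,0,0,0,0,0,0],[0.65,0,0,0,0,0,0]]'
$H '[[0.65,0,0,-0.6,0,0,0],[0.65,0,0,-1,0,0,0],[0.65,0,0,-1,0,0,0],[0.65,0,0,0,0,0,0]]'
python3 - <<'E'
from h import *
s=wrist();overlay(s,w2wr,(529.9,-339.9),29.8,'pics/w6.png',parts=((.112,124,60),(.096,140,76)));goto(433.4,-129,-16.4,160)
p=blob(s['color'],0,180,0,150,w2wr(s,[.53,-.34,.11])[0].astype(int),s1=50,rad=110);print(len(p),rect(wr2w(s,p,.112)))
E
```

```text
clock: 19.92
tool_pos: [0.5298, -0.34, 0.2784]
orientation: [-180.0, 0.0, -150.3]
force: [-0.5, 0.4, -0.5]
opening: 0.0596
gripper_force: 30.0
clock: 20.42
tool_pos: [0.5296, -0.34, 0.278]
orientation: [-180.0, 0.0, -150.3]
force: [-0.2, 0.0, 0.6]
opening: 0.0721
gripper_force: 0.0
clock: 20.92
tool_pos: [0.5303, -0.3403, 0.3465]
orientation: [-179.8, 0.2, -150.3]
force: [0.3, 0.4, -0.6]
opening: 0.072
gripper_force: 0.0
shift units [-0.83  9.24  0.25] turn z units 7.69 tilt 179.9 [ 0.5299 -0.34    0.3448] yaw -150.3
12150 [ 525.  -342.4  115.1   63.    30.9]
```

View pics/w6.png

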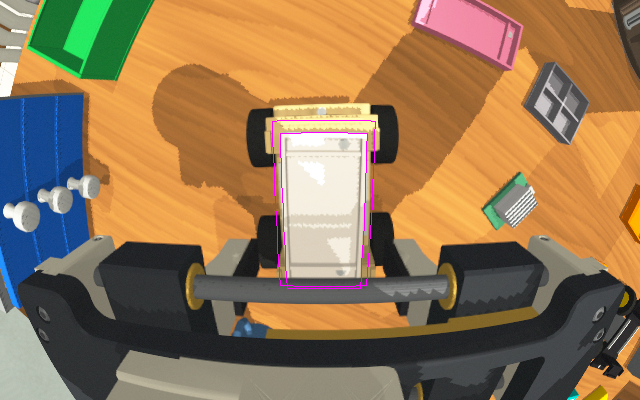

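The white deck is seated level, with its rim on the outline at u 281–368, v 133–285. Now the controller.

```bash
H="python3 -m handwheel"
$H '[[0.65,-0.08,0.92,0,0,0,0],[0.65,-0.08,0.92,0,0,0,0],[0.65,-0.08,0.92,0,0,0,0],[0.65,-0.08,0.92,0,0,0,0],[0.65,-0.08,0.92,0,0,0,0]]' >/dev/null
$H '[[0.65,-0.08,0.92,0,0,0,0],[0.65,-0.08,0.92,0,0,0,0],[0.65,-0.08,0.92,0,0,0,0],[0.65,-0.08,0.92,0,0,0,0],[0.65,-0.08,0.92,0,0,0,0]]' >/dev/null
$H '[[0.65,0,0,0.3,0,0,0.96],[0.65,0,0,0.3,0,0,0.96],[0.65,0,0,0.3,0,0,0.96],[0.65,0,0,0.3,0,0,0.96],[0.65,0,0,0.3,0,0,0.96]]' >/dev/null
$H '[[0.65,0,0,0.3,0,0,0.96],[0.65,0,0,0.3,0,0,0.96],[0.65,0,0,0.3,0,0,0.96],[0.65,0,0,0,0,0,0],[0.65,0,0,0,0,0,0]]'
python3 - <<'E'
from h import *
s=wrist();overlay(s,w2wr,(433.4,-129),-16.4,'pics/w7.png',parts=((.006,70,38),(.034,44,26)),crop=(160,100,480,300));goto(433.4,-129,-16.4,16)
E
```

```text
clock: 23.48
tool_pos: [0.433, -0.1303, 0.283]
orientation: [-180.0, -0.0, 163.8]
force: [0.7, 1.1, 0.9]
opening: 0.0721
gripper_force: 0.0
shift units [-0.    0.05  3.57] turn z units 0.02 tilt 180.0 [ 0.433  -0.1303  0.2831] yaw 163.7
```

View pics/w7.png

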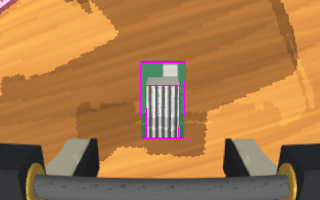

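The controller's board and heat sink fit the projected outlines (crop u 141–185, v 62–139), so I grasp it.

```bash
H="python3 -m handwheel"
$H '[[0.65,0,0.04,0.9,0,0,0],[0.65,0,0,0.9,0,0,0],[0.65,0,0,0.9,0,0,0],[0.65,0,0,0.5,0,0,0],[0.65,0,0,0.32,0,0,0]]' >/dev/null
$H '[[0.65,0,0,0,0,0,0],[-1,0,0,0,0,0,0],[-1,0,0,0,0,0,0],[-1,0,0,0,0,0,0],[-1,0,0,0,0,0,0]]'
$H '[[-1,0,0,0,0,0,0],[-1,0,0,0,0,0,0],[-1,0,0,0,0,0,0],[-1,0,0,0,0,0,0]]'
$H '[[-1,0,0,-0.5,0,0,0],[-1,0,0,-1,0,0,0],[-1,0,0,-1,0,0,0],[-1,0,0,-1,0,0,0],[-1,0,0,-1,0,0,0]]'
$H '[[-1,0,0,-1,0,0,0],[-1,0,0,-0.3,0,0,0],[-1,0,0,0,0,0,0]]'
python3 -c "
from h import *
goto(529.7,-340,29.8,160)"
```

```text
clock: 24.78
tool_pos: [0.4333, -0.1293, 0.1951]
orientation: [180.0, 0.0, 163.6]
force: [0.0, -0.7, 0.2]
opening: 0.0379
gripper_force: 0.0
clock: 25.28
tool_pos: [0.4333, -0.1293, 0.195]
orientation: [180.0, 0.0, 163.6]
force: [-1.0, -0.6, 1.8]
opening: 0.0259
gripper_force: 30.0
clock: 25.9
tool_pos: [0.433, -0.1294, 0.309]
orientation: [180.0, 0.0, 163.6]
force: [0.7, -0.5, -1.0]
opening: 0.0257
gripper_force: 30.0
clock: 26.28
tool_pos: [0.433, -0.1293, 0.3402]
orientation: [180.0, 0.0, 163.6]
force: [0.4, 0.5, -1.1]
opening: 0.0259
gripper_force: 30.0
shift units [-6.08 -7.    0.09] turn z units -7.69 tilt 179.9 [ 0.433  -0.1293  0.3402] yaw 163.6
```

```bash
H="python3 -m handwheel"
$H '[[-1,-0.61,-0.7,0,0,0,0],[-1,-0.61,-0.7,0,0,0,0],[-1,-0.61,-0.7,0,0,0,0],[-1,-0.61,-0.7,0,0,0,0],[-1,-0.61,-0.7,0,0,0,0]]' >/dev/null
$H '[[-1,-0.61,-0.7,0,0,0,0],[-1,-0.61,-0.7,0,0,0,0],[-1,-0.61,-0.7,0,0,0,0],[-1,-0.61,-0.7,0,0,0,0],[-1,-0.61,-0.7,0,0,0,0]]' >/dev/null
$H '[[-1,0,0,0,0,0,-0.96],[-1,0,0,0,0,0,-0.96],[-1,0,0,0,0,0,-0.96],[-1,0,0,0,0,0,-0.96],[-1,0,0,0,0,0,-0.96]]' >/dev/null
$H '[[-1,0,0,0,0,0,-0.96],[-1,0,0,0,0,0,-0.96],[-1,0,0,0,0,0,-0.96],[-1,0,0,0,0,0,0],[-1,0,0,0,0,0,0]]'
python3 - <<'E'
from h import *
s=wrist();overlay(s,w2wr,(529.9,-340),29.8,'pics/w8.png',parts=((.112,124,60),(.112,118,54)),crop=(160,100,480,340));goto(529.7,-340,29.8,116)
E
```

```text
clock: 28.78
tool_pos: [0.5302, -0.3401, 0.339]
orientation: [179.9, -0.1, -150.4]
force: [-0.0, 0.6, 0.0]
opening: 0.0255
gripper_force: 30.0
shift units [0.01 0.01 1.81] turn z units -0.03 tilt 179.9 [ 0.5302 -0.3401  0.3392] yaw -150.4
```

View pics/w8.png

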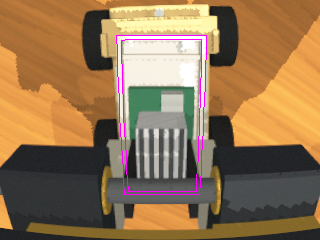

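The controller is aligned over the deck, between the walls at crop u 117–207. I lower it.

```bash
H="python3 -m handwheel"
$H '[[-1,0,0,0.6,0,0,0],[-1,0,0,0.5,0,0,0],[-1,0,0,0.3,0,0,0],[-1,0,0,0.2,0,0,0],[-1,0,0,0.16,0,0,0]]' >/dev/null
$H '[[-1,0,0,0,0,0,0],[-1,0,0,0,0,0,0]]'
$H '[[0,0,0,0,0,0,0],[0,0,0,0,0,0,0],[0,0,0,0,0,0,0],[0,0,0,0,0,0,0]]'
$H '[[0,0,0,-0.5,0,0,0],[0,0,0,-1,0,0,0],[0,0,0,-1,0,0,0],[0,0,0,0,0,0,0]]'
python3 - <<'E'
from h import *
s=wrist();overlay(s,w2wr,(529.9,-340),29.8,'pics/w9.png',parts=((.105,70,38),(.133,44,26)),crop=(160,100,480,340));goto(631,-.4,11.9,180)
E
```

```text
clock: 29.7
tool_pos: [0.5304, -0.3402, 0.2963]
orientation: [-180.0, 0.0, -150.3]
force: [0.5, -0.7, -1.5]
opening: 0.0261
gripper_force: 30.0
clock: 30.2
tool_pos: [0.5303, -0.3402, 0.296]
orientation: [-180.0, 0.0, -150.3]
force: [1.0, -0.1, -0.5]
opening: 0.0437
gripper_force: 0.0
clock: 30.7
tool_pos: [0.5309, -0.3405, 0.3618]
orientation: [-179.8, 0.2, -150.3]
force: [0.2, -0.4, 0.4]
opening: 0.0435
gripper_force: 0.0
shift units [-10.23   9.81   0.09] turn z units 2.97 tilt 179.9 [ 0.5304 -0.3402  0.3602] yaw -150.3
```

View pics/w9.png

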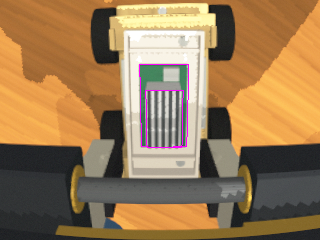

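The controller sits in the middle pocket exactly on the outline (crop u 139–188, v 65–147). Next is the red pack.

```bash
H="python3 -m handwheel"
$H '[[1,-0.93,0.89,0,0,0,0],[1,-0.93,0.89,0,0,0,0],[1,-0.93,0.89,0,0,0,0],[1,-0.93,0.89,0,0,0,0],[1,-0.93,0.89,0,0,0,0]]' >/dev/null
$H '[[1,-0.93,0.89,0,0,0,0],[1,-0.93,0.89,0,0,0,0],[1,-0.93,0.89,0,0,0,0],[1,-0.93,0.89,0,0,0,0],[1,-0.93,0.89,0,0,0,0]]' >/dev/null
$H '[[1,-0.93,0.89,0,0,0,0],[1,0,0,0.5,0,0,0.99],[1,0,0,0.5,0,0,0.99],[1,0,0,0.5,0,0,0.99],[1,0,0,0,0,0,0]]' >/dev/null
$H '[[1,0,0,0,0,0,0]]'
python3 - <<'E'
from h import *
s=wrist();overlay(s,w2wr,(631,-.4),11.9,'pics/w10.png',parts=((.03,80,50),),crop=(160,100,480,300));goto(631,-.4,11.9,8)
E
```

```text
clock: 32.75
tool_pos: [0.6312, -0.0009, 0.3211]
orientation: [-180.0, -0.0, -168.0]
force: [0.2, -0.8, -0.1]
opening: 0.0876
gripper_force: 0.0
shift units [0.01 0.02 5.42] turn z units 0.02 tilt 180.0 [ 0.6312 -0.0009  0.3214] yaw -168.0
```

View pics/w10.png

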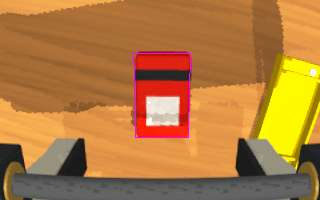

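The red pack fills its outline (crop u 134–190, v 52–137), so I grasp it.

```bash
H="python3 -m handwheel"
$H '[[1,0,0,0.95,0,0,0],[1,0,0,0.95,0,0,0],[1,0,0,0.95,0,0,0],[1,0,0,0.95,0,0,0],[1,0,0,0.95,0,0,0]]' >/dev/null
$H '[[1,0,0,0.64,0,0,0],[1,0,0,0,0,0,0],[-1,0,0,0,0,0,0],[-1,0,0,0,0,0,0],[-1,0,0,0,0,0,0]]' >/dev/null
$H '[[-1,0,0,0,0,0,0],[-1,0,0,0,0,0,0],[-1,0,0,0,0,0,0],[-1,0,0,0,0,0,0]]'
$H '[[-1,0,0,-0.9,0,0,0],[-1,0,0,-0.95,0,0,0],[-1,0,0,-0.95,0,0,0],[-1,0,0,-0.95,0,0,0],[-1,0,0,-0.95,0,0,0]]' >/dev/null
$H '[[-1,0,0,-0.8,0,0,0],[-1,0,0,0,0,0,0]]'
python3 -c "
from h import *
goto(479.6,321.4,1.5,140)"
```

```text
clock: 34.55
tool_pos: [0.6311, -0.0007, 0.1865]
orientation: [180.0, 0.0, -168.1]
force: [-0.9, 2.2, 5.0]
opening: 0.0499
gripper_force: 30.0
clock: 35.42
tool_pos: [0.6313, -0.0009, 0.3246]
orientation: [180.0, 0.1, -168.1]
force: [-0.1, 0.2, -3.4]
opening: 0.0495
gripper_force: 30.0
shift units [ 3.28 13.86  0.26] turn z units 1.73 tilt 179.9 [ 0.6313 -0.0009  0.3246] yaw -168.1
```

```bash
H="python3 -m handwheel"
$H '[[-1,0.22,0.924,0,0,0,0],[-1,0.22,0.924,0,0,0,0],[-1,0.22,0.924,0,0,0,0],[-1,0.22,0.924,0,0,0,0],[-1,0.22,0.924,0,0,0,0]]' >/dev/null
$H '[[-1,0.22,0.924,0,0,0,0],[-1,0.22,0.924,0,0,0,0],[-1,0.22,0.924,0,0,0,0],[-1,0.22,0.924,0,0,0,0],[-1,0.22,0.924,0,0,0,0]]' >/dev/null
$H '[[-1,0.22,0.924,0,0,0,0],[-1,0.22,0.924,0,0,0,0],[-1,0.22,0.924,0,0,0,0],[-1,0.22,0.924,0,0,0,0],[-1,0.22,0.924,0,0,0,0]]' >/dev/null
$H '[[-1,0,0,0,0,0,0.86],[-1,0,0,0,0,0,0.86],[-1,0,0,0,0,0,0],[-1,0,0,0,0,0,0]]'
python3 - <<'E'
from h import *
s=wrist();overlay(s,w2wr,(479.6,321.4),1.5,'pics/w11.png',crop=(160,60,480,340));goto(479.6,321.4,1.5,66)
E
```

```text
clock: 37.8
tool_pos: [0.4787, 0.321, 0.3228]
orientation: [-179.9, -0.1, -178.3]
force: [0.0, 0.0, -1.8]
opening: 0.0496
gripper_force: 30.0
shift units [-0.03  0.02  3.16] turn z units 0.03 tilt 180.0 [0.4788 0.321  0.3231] yaw -178.3
```

View pics/w11.png

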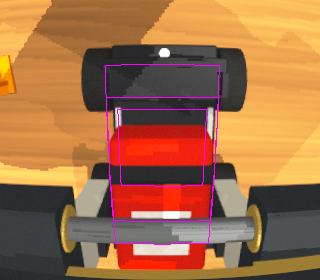

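The pack is centred over the black bay. The lip ends show at crop u about 118 and 211, matching the projection. I lower it.

```bash
H="python3 -m handwheel"
$H '[[-1,0,0,0.9,0,0,0],[-1,0,0,0.8,0,0,0],[-1,0,0,0.7,0,0,0],[-1,0,0,0.5,0,0,0],[-1,0,0,0.19,0,0,0]]' >/dev/null
$H '[[-1,0,0,0,0,0,0],[-1,0,0,0,0,0,0]]'
$H '[[0.4,0,0,0,0,0,0],[0.4,0,0,0,0,0,0],[0.4,0,0,0,0,0,0],[0.4,0,0,0,0,0,0]]'
$H '[[0.4,0,0,-0.6,0,0,0],[0.4,0,0,-1,0,0,0],[0.4,0,0,-1,0,0,0],[0.4,0,0,-1,0,0,0],[0.4,0,0,0,0,0,0]]'
python3 - <<'E'
from h import *
s=wrist();overlay(s,w2wr,(479.6,321.4),1.5,'pics/w12.png',parts=((.088,80,50),(.096,140,76)),crop=(160,60,480,340));goto(629.7,137.1,.4,160)
E
```

```text
clock: 38.72
tool_pos: [0.479, 0.3214, 0.2471]
orientation: [180.0, 0.0, -178.4]
force: [0.0, 0.1, -1.3]
opening: 0.0496
gripper_force: 30.0
clock: 39.22
tool_pos: [0.4789, 0.3212, 0.2466]
orientation: [180.0, 0.0, -178.4]
force: [0.9, -0.1, 1.1]
opening: 0.0612
gripper_force: 0.0
clock: 39.85
tool_pos: [0.4793, 0.3216, 0.3398]
orientation: [179.8, 0.2, -178.4]
force: [-0.2, 0.1, 0.0]
opening: 0.0612
gripper_force: 0.0
shift units [-5.82 -7.53  0.  ] turn z units 0.2 tilt 179.9 [0.479  0.3214 0.3382] yaw -178.4
```

View pics/w12.png

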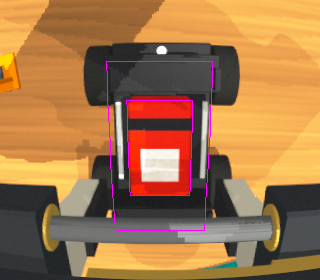

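The red pack lies between the lips, on its outline. That was my 15th picture, one over the limit of 14, so I view no more and check with numbers only from here. Next is the yellow deck.

```bash
H="python3 -m handwheel"
$H '[[1,-0.73,-0.94,0,0,0,0],[1,-0.73,-0.94,0,0,0,0],[1,-0.73,-0.94,0,0,0,0],[1,-0.73,-0.94,0,0,0,0],[1,-0.73,-0.94,0.3,0,0,0]]' >/dev/null
$H '[[1,-0.73,-0.94,0.4,0,0,0],[1,-0.73,-0.94,0.7,0,0,0],[1,-0.73,-0.94,0.7,0,0,0],[1,0,0,0.3,0,0,0.2],[1,0,0,0,0,0,0]]' >/dev/null
$H '[[1,0,0,0,0,0,0]]'
python3 - <<'E'
from h import *
s=wrist()
p=blob(s['color'],22,36,120,70,w2wr(s,[.63,.137,.016])[0].astype(int),rad=110);P=wr2w(s,p,.016);r=rect(P);print(len(p),r,p.min(0),p.max(0));goto(629.7,137.1,.4,2);goto(r[0],r[1],r[4],2)
E
```

```text
clock: 41.28
tool_pos: [0.6298, 0.1381, 0.277]
orientation: [180.0, 0.0, -179.5]
force: [-0.6, 0.5, 0.2]
opening: 0.0873
gripper_force: 0.0
10338 [6.302e+02 1.375e+02 1.245e+02 6.070e+01 1.000e-01] [283 131] [359 273]
shift units [ 0.01 -0.04  3.89] turn z units 0.01 tilt 179.9 [0.6298 0.1381 0.2772] yaw -179.5
shift units [-0.01 -0.03  3.89] turn z units 0.06 tilt 179.9 [0.6298 0.1381 0.2772] yaw -179.5
```

The measured size is 124.5 x 60.7 mm, which agrees with the deck, and it is centred under the gripper. I grasp it.

```bash
H="python3 -m handwheel"
$H '[[1,0,-0.03,0.9,0,0,0],[1,0,0,0.9,0,0,0],[1,0,0,0.9,0,0,0],[1,0,0,0.7,0,0,0],[1,0,0,0.45,0,0,0]]' >/dev/null
$H '[[1,0,0,0,0,0,0],[-1,0,0,0,0,0,0],[-1,0,0,0,0,0,0],[-1,0,0,0,0,0,0],[-1,0,0,0,0,0,0]]'
$H '[[-1,0,0,0,0,0,0],[-1,0,0,0,0,0,0],[-1,0,0,-0.4,0,0,0],[-1,0,0,-0.9,0,0,0],[-1,0,0,-0.9,0,0,0]]' >/dev/null
$H '[[-1,0,0,-0.95,0,0,0],[-1,0,0,-0.95,0,0,0],[-1,0,0,-0.95,0,0,0],[-1,0,0,-0.95,0,0,0],[-1,0,0,0,0,0,0]]'
python3 -c "
from h import *
goto(479.6,321.4,1.5,150)"
```

```text
clock: 42.58
tool_pos: [0.6301, 0.1366, 0.1806]
orientation: [180.0, 0.0, -179.6]
force: [-1.0, -0.4, 2.5]
opening: 0.0597
gripper_force: 30.0
clock: 43.82
tool_pos: [0.6304, 0.1367, 0.3326]
orientation: [179.9, 0.2, -179.6]
force: [-0.1, 0.5, -1.5]
opening: 0.0595
gripper_force: 30.0
shift units [5.98 7.43 0.17] turn z units -0.18 tilt 179.8 [0.6304 0.1367 0.3326] yaw -179.6
```

```bash
H="python3 -m handwheel"
$H '[[-1,0.747,0.929,0,0,0,0],[-1,0.747,0.929,0,0,0,0],[-1,0.747,0.929,0,0,0,0],[-1,0.747,0.929,0,0,0,0],[-1,0.747,0.929,0,0,0,0]]' >/dev/null
$H '[[-1,0.747,0.929,0,0,0,0],[-1,0.747,0.929,0,0,0,0],[-1,0.747,0.929,0,0,0,0],[-1,0,0,0,0,0,-0.18],[-1,0,0,0,0,0,0]]' >/dev/null
$H '[[-1,0,0,0,0,0,0]]'
python3 -c "
from h import *
goto(479.6,321.4,1.5,100)"
```

```text
clock: 45.2
tool_pos: [0.4797, 0.3208, 0.3298]
orientation: [-180.0, -0.0, -178.6]
force: [0.1, -0.3, -0.8]
opening: 0.0598
gripper_force: 30.0
shift units [0.   0.03 2.07] turn z units -0.02 tilt 180.0 [0.4797 0.3208 0.3298] yaw -178.6
```

```bash
H="python3 -m handwheel"
$H '[[-1,0,0.02,0.7,0,0,0],[-1,0,0,0.6,0,0,0],[-1,0,0,0.4,0,0,0],[-1,0,0,0.25,0,0,0],[-1,0,0,0.13,0,0,0]]' >/dev/null
$H '[[-1,0,0,0,0,0,0],[-1,0,0,0,0,0,0]]'
$H '[[0.65,0,0,0,0,0,0],[0.65,0,0,0,0,0,0],[0.65,0,0,0,0,0,0],[0.65,0,0,0,0,0,0]]'
$H '[[0.65,0,0,-0.6,0,0,0],[0.65,0,0,-1,0,0,0],[0.65,0,0,-1,0,0,0],[0.65,0,0,-1,0,0,0],[0.65,0,0,0,0,0,0]]'
python3 - <<'E'
from h import *
s=wrist();p=blob(s['color'],22,36,120,70,w2wr(s,[.4796,.3214,.112])[0].astype(int),rad=110)
for z in(.106,.112,.118):print(z,rect(wr2w(s,p,z)))
s=snapshot('top');p=blob(s['color'],24,34,120,90,w2top(s,[.4796,.3214,.112])[0].astype(int),rad=35);print('top',rect(top2w(s,p,.112)))
p=blob(s['color'],8,18,170,100,(270,240),rad=20)
E
```

```text
clock: 46.08
tool_pos: [0.4794, 0.322, 0.2786]
orientation: [180.0, 0.0, -178.5]
force: [0.3, 0.5, -0.5]
opening: 0.0596
gripper_force: 30.0
clock: 46.58
tool_pos: [0.4793, 0.3218, 0.2782]
orientation: [180.0, 0.0, -178.5]
force: [-0.6, -0.2, 1.0]
opening: 0.0722
gripper_force: 0.0
clock: 47.2
tool_pos: [0.4798, 0.3222, 0.3715]
orientation: [179.8, 0.2, -178.5]
force: [-0.2, 0.0, 0.1]
opening: 0.0722
gripper_force: 0.0
0.106 [481.7 322.  128.5  63.1   1.3]
0.112 [479.7 322.  125.4  61.5   1.3]
0.118 [477.7 321.9 122.2  60.    1.3]
top [442.2 319.1  60.4  47.2  89.6]
```

The size at 112 mm height (125 x 61 mm) confirms that the yellow deck is seated, within 1 mm of the rover's centre. The gripper is clear, so I hand in.

```bash
python3 -c "
from plant import *
print(close_job())"
```

```text
the job is handed in; nothing more can be done
None
```

All five parts are on their rovers in the required order, released and checked by camera, and the job is handed in at about 47 s of the 128 s allowed; I viewed 15 pictures, one over the limit of 14, and the hand-in returned no verdict.

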